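# Stationery back to its matching docks

### The job

Put the four pieces of stationery away, each in its own matching place: the pink notes flat on the pink felt and the eraser flat on the blue felt, each centred on its white outline and turned to match it (either way round); the hand stamp upright in the middle of the wooden tray, lengthwise; and the glue stick upright in the red cup. Leave the mug and the yellow notes where they are.

Things in the scene. Friction and masses are not known exactly. Their poses are not given: they have to be found in the camera images.
- pink_notes: block of pink sticky notes lying flat, 41 (its x) x 51 (its y) x 10 mm high; origin at the centre of its underside, z up. Loose, about 20 g. Can be gripped across either pair of sides.
- white_eraser: white eraser in a blue sleeve lying flat, 22 (its x) x 44 (its y) x 12 mm high; origin at the centre of its underside, z up. Loose, about 16 g; grip across the 22 mm.
- stamp: wooden hand stamp standing upright: foot 21 (its x) x 48 (its y) mm and 15 mm high, with a round turned knob, about 20 mm thick, rising from the middle of the foot to 55 mm; origin at the centre of its underside, z up. Loose, about 30 g; grip the knob from above.
- glue: glue stick standing upright, round, red cap above a blue-green barrel, 25 mm diameter (the cap, from 52 mm up; barrel 23 mm), 82 mm high; origin at the centre of its underside, z up. Loose, about 35 g; tips over if knocked.
- notes_dock: place of the pink notes: flat pink felt rest with black edge, 67 (its x) x 77 (its y) mm, fixed to the desk, with a white outline of the note block (41 along x, 51 along y) in the middle; no rim; felt top 4 mm above the desk. Origin at the centre of its underside.
- eraser_dock: place of the eraser: flat blue felt rest with black edge, 48 (its x) x 70 (its y) mm, fixed to the desk, with a white outline of the eraser (22 along x, 44 along y) in the middle; no rim; felt top 4 mm above the desk. Origin at the centre of its underside.
- stamp_dock: place of the hand stamp: open wooden tray with dark red felt floor, outside 50 (its x) x 76 (its y) mm, fixed to the desk; inside 40 x 66 mm, walls 5 mm thick, rim 10 mm above the desk, floor 4 mm above the desk. The stamp's long side goes along the tray's long side (y). Origin at the centre of its underside.
- glue_dock: place of the glue stick: round red cup with white floor, open at the top, fixed to the desk; foot 56 mm diameter, mouth 45 mm inside diameter, rim 28 mm above the desk, floor 4 mm above the desk. Origin at the centre of its underside. (Like all the docks it may lie close to the wall behind the desk, an upright face at x = 0.66 m.)
- tea_mug: bystander, leave alone: white patterned mug, 78 mm diameter, 89 mm high, near the robot; its origin is on its underside, 15 mm from the cup's axis toward the handle (handle on its -y side, to 54 mm from the origin); the cup's axis is at y = +15 mm.
- yellow_notes: bystander, leave alone: block of yellow sticky notes, 67 x 67 x 16 mm, near the robot; origin at the centre of its underside.
There are look-alikes about, which are no part of the job. What is shaped like the white_eraser but orange is not meant.

How it is judged:
By the outcome, as a careful person would: the job done as asked, in the order asked, and still so for the second after the job is handed in, with the robot touching nothing.
It also fails if it takes over 120 s, if anything falls off the work surface, if the arm or the gripper's body presses on something with over 40 N, if the wrist force passes 120 N, or if a joint passes its speed limit or range.

### The arm

A 6-joint arm with a two-finger parallel gripper is mounted at the origin on the work surface; the furniture and walls round the work are solid. World frame = base frame: x ahead of the robot, y to its left, z up, the work surface at z = 0. Lengths are in mm, angles in rad, forces in N, time in s.
With the tool pointing down it reaches from about 350 to 975 mm from the base axis. Payload 7.1 kg.
Tool frame: the origin (TCP) lies on the centre line of the jaws, within the pads' length; the fingertips stand 17 mm ahead of it and the grasp point (between the pads) lies 2 mm behind it (tip_extent is the distance from the TCP to the fingertips, in mm); z points along the fingers, y is the line along which they close (so a half turn about z gives the same grasp; the last joint's range is limited). The gripper opens to 88 mm and grips with 3 to 60 N. Pads are 20 mm wide; open, the fingers measure 115 mm over their backs; the gripper's body (75 mm by 178 mm) begins 61 mm behind the grasp point.
Start: joints at [-1.18, 0.423, 1.63, -0, 1.089, -0.019], TCP at [249.032, -573.226, 239.675] pointing down, gripper open.
Joint ranges: [-3, 3], [-0.9, 2.11], [0.09, 2.58], [-1.31, 4.45], [0.11, 2.69], [-2.54, 2.54]. Speed limits (rad/s): [2.39, 2.39, 3.01, 3.14, 3.14, 3.14].

### API

Orientations are given as a rotation vector (axis times angle).
In Python, from workcell import get_obs, get_image, camera_model, close_job, look_for, outline_of, pinpoint, tip_extent gives the robot as it stands.
- The arm moves only by the shell command python3 -m jog 'ROWS'. ROWS is text: rows parted by semicolons, each of 7 numbers parted by spaces: the shift along the tool's x, y, z as a fraction of full scale, then the turn, a rotation vector about the tool's x, y, z as a fraction of full scale, then the closure, from -1 (fully open) to 1 (shut). A call has 1 to 8 rows; each row is the pose to reach, as a shift and turn from the pose commanded when the call began, along the tool's axes at that moment; what a row does not reach only later rows make up. Full scale, the value 1, is 0.2 m for a shift and 30 degrees for a turn. A row lasts 1/10 s, in which the tool goes at most 50 mm and 8.59 degrees, less where a joint would pass 70% of its speed; a pose out of reach is approached as far as the arm can. A call with a number of a shift or a turn outside -1 to 1 is refused whole. A call with a gripper value outside its range is refused whole. The fingers move at their own pace and stop on an object; the grip force is fixed at half the most. Time passes only in rows, so rows that repeat a pose let the fingers close. It gives the time, the measured TCP pose, the force, the opening and the grip force at its end, in the units of the state.
- get_obs(): the state, without advancing time (a new reading comes with each control period).
- get_image(name): name is "scene" or "top" or "wrist"; returns the picture (384x512x3 uint8, red, green, blue); there is no depth.
- camera_model(name): a dict with "fx", "fy", "cx", "cy" (pixels), "origin" and "orientation" of the camera in the world; the wrist camera has in their place "tool_from_camera" (4x4, takes a point from camera to tool coordinates, whose origin is the TCP and whose axes are the flange's). Camera axes: x right, y down, z forward; pixel columns grow to the right and rows downward; lengths in mm; the calibration is good to about 2 mm. A picture is of the moment at which its call begins: read the wrist's pose just before it. camera_model takes no time and is no camera call.
- close_job(): hands the job in; it is judged then, once.
Trained networks look in the newest picture that a camera, given by its name, has taken for a name from the list of things; names that differ only in an ending like _2 or _b are one class to them, and where a whole thing is asked for, a point or a joint stands for the part that bears it (a point fixed in the world has none). Each returns a list of dicts, best first, with "confidence" (0 to 1); they miss things now and then, are a little off and sometimes report something else, mostly with a low value. They report only what shows in the picture. A call takes as long as a camera call. They do not tell look-alikes from the thing itself.
- look_for(target, camera): "xyz" ([x, y, z] in mm, in the coordinates of the camera as it stood for that picture, good to about 4 mm: the middle of the surface that is visible of it).
- outline_of(target, camera): "mask" (384x512 bool, what is visible of it).
- pinpoint(target, camera): "xyz" ([x, y, z] in mm, in the coordinates of the camera as it stood for that picture, good to about 4 mm: a listed point, or the origin of a listed thing).
The state is a dict: "t": time; "qpos": joint angles; "qvel": joint speeds; "joint_torque": joint torques, N m; "ee_pos": TCP position; "orientation": TCP orientation; "ft_force": force on the tool from outside, world axes, zero at the start; "moment": the same for the moment, N m; "width": finger opening in mm; "grasp_force": force on a finger pad.
Only numpy, scipy, OpenCV 4.12 (cv2) and the standard library are available. Lean on these libraries where they do the work, as an engineer would, in place of code of your own. Each camera call takes 0.05 s, during which the arm holds its last target. There are 200 camera calls.

## Working session

There is one attempt and no reset: what is moved stays moved. The work goes in short steps, Python scripts to look and compute and a shell command to move; the robot and the scene stay as the last step left them, time stands still between calls to the robot, and variables do not carry over. Pictures are saved under pics/ and viewed, at most 14 in all, crops included, and the job is handed in when it is done.

```bash
ls; mkdir -p pics; cat > h.py <<'E'
import numpy as np, cv2
from scipy.spatial.transform import Rotation as R
from workcell import *
def save(n,im): cv2.imwrite('pics/'+n,im[:,:,::-1])
def campose(name,obs=None):
    m=camera_model(name)
    if 'tool_from_camera' in m:
        T=np.eye(4);T[:3,:3]=R.from_rotvec(obs['orientation']).as_matrix();T[:3,3]=obs['ee_pos']
        return m,T@np.array(m['tool_from_camera'])
    T=np.eye(4);o=np.array(m['orientation'],float)
    T[:3,:3]=o if o.shape==(3,3) else R.from_rotvec(o).as_matrix()
    T[:3,3]=m['origin'];return m,T
def world(p,T): return T[:3,:3]@np.array(p)+T[:3,3]
def px2w(uv,m,T,z):
    uv=np.atleast_2d(uv).astype(float)
    d=np.c_[(uv[:,0]-m['cx'])/m['fx'],(uv[:,1]-m['cy'])/m['fy'],np.ones(len(uv))]@T[:3,:3].T
    return T[:3,3]+d*((z-T[2,3])/d[:,2])[:,None]
E
python3 - <<'E'
from h import *
print(get_obs());
for c in ['scene','top','wrist']:print(c,camera_model(c))
print(tip_extent)
for c in ['top','scene']:
    m,T=campose(c); im=get_image(c); save(c+'0.png',im)
    for n in ['pink_notes','white_eraser','stamp','glue','notes_dock','eraser_dock','stamp_dock','glue_dock','tea_mug','yellow_notes']:
        print(c,n,[(round(d['confidence'],2),world(d['xyz'],T).round().tolist()) for d in pinpoint(n,c)])
E
```

```text
pics
{'t': 0.0, 'qpos': array([-1.17999442e+00,  4.23855341e-01,  1.63067060e+00, -5.31303396e-06,
        1.08859660e+00, -1.90137310e-02]), 'qvel': array([ 0.00029608, -0.00130243, -0.0002548 ,  0.00047506,  0.001645  ,
       -0.00057909]), 'joint_torque': array([ 1.07965603e-03, -5.44625473e+01, -2.73669112e+01,  6.42627035e-02,
        2.26735091e-02, -1.33497074e-04]), 'ee_pos': array([ 248.84065387, -572.75726373,  238.90024583]), 'orientation': array([-3.07439769e+00, -6.38939585e-01,  4.51209916e-04]), 'ft_force': array([ 0.28548313,  0.69516394, -0.66059227]), 'moment': array([-0.0082522 , -0.0119082 ,  0.01512053]), 'grasp_force': 0.0, 'width': 88.27124816583087}
scene {'fx': 407.34125188299237, 'fy': 407.34125188299237, 'cx': 255.72456462513202, 'cy': 193.50346627260384, 'origin': array([-42.07958765, 691.2521068 , 754.59448388]), 'orientation': array([-0.85472042,  2.52424773, -1.09504993])}
top {'fx': 404.1438258317629, 'fy': 404.1438258317629, 'cx': 252.60485851786106, 'cy': 202.54076962861015, 'origin': array([ 254.09562387,   97.88724752, 1153.60436614]), 'orientatio
[... 977 characters left out ...]
0, -4.0])]
top yellow_notes [(0.87, [289.0, 394.0, 4.0]), (0.37, [423.0, 315.0, -5.0])]
scene pink_notes [(0.66, [417.0, 139.0, -1.0])]
scene white_eraser [(0.61, [410.0, 230.0, 1.0]), (0.55, [424.0, 316.0, 1.0])]
scene stamp [(0.69, [517.0, 117.0, -5.0])]
scene glue [(0.72, [515.0, -203.0, 0.0]), (0.22, [283.0, 244.0, -3.0])]
scene notes_dock [(0.57, [525.0, 282.0, 1.0])]
scene eraser_dock [(0.73, [408.0, -185.0, -1.0]), (0.4, [421.0, 315.0, -2.0])]
scene stamp_dock [(0.9, [432.0, -48.0, 2.0]), (0.7, [408.0, -182.0, 1.0])]
scene glue_dock [(0.52, [549.0, -10.0, -2.0]), (0.29, [419.0, 141.0, 2.0])]
scene tea_mug [(0.71, [287.0, 244.0, -1.0])]
scene yellow_notes [(0.79, [291.0, 387.0, -1.0])]
```

View pics/top0.png

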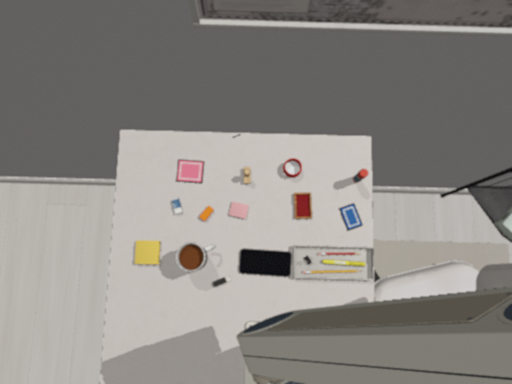

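View pics/scene0.png

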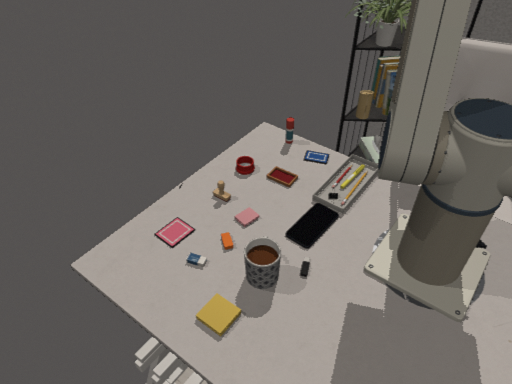

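The top view has these candidates:
- **White eraser:** the blue-sleeved one is at px (177,207). The orange look-alike at (206,214) is not the target.
- **Pink notes:** (239,211). The pink felt at (190,171) is their dock, and the yellow notes are at (148,253).
- **Stamp:** (247,175).
- **Glue:** the red-capped stick is at (360,177). The red cup at (292,168) is its dock.
- **Other docks:** tray at (303,206), blue felt at (351,217).

Next I'll go to a wrist view over the docks on the right.

```bash
cat > go.py <<'E'
# usage: go.py x y z yawdeg -> remaining shift (fractions) and turn in tool axes; yaw = heading of tool x, or nearest equivalent
import sys; from h import *
def plan(x,y,z,yaw,half=True):
    o=get_obs(); Rc=R.from_rotvec(o['orientation'])
    best=None
    for k in ((0,180) if half else (0,)):
        a=np.radians(yaw+k); Rt=R.from_matrix(np.array([[np.cos(a),np.sin(a),0],[np.sin(a),-np.cos(a),0],[0,0,-1]]))
        r=np.degrees((Rc.inv()*Rt).as_rotvec())
        if best is None or np.linalg.norm(r)<np.linalg.norm(best): best=r
    d=Rc.inv().apply(np.array([x,y,z])-o['ee_pos'])
    xa=Rc.as_matrix()[:,0]
    print('t%.1f ee'%o['t'],o['ee_pos'].round(1),'yaw %.1f'%np.degrees(np.arctan2(xa[1],xa[0])),'q1 q6',o['qpos'][[0,5]].round(2),'w %.1f'%o['width'])
    print('shift frac',(d/200).round(4),'turn frac',(best/30).round(4))
if __name__=='__main__': plan(*map(float,sys.argv[1:5]),half=len(sys.argv)<6)
E
python3 go.py 470 -110 240 90 x
```

```text
t1.1 ee [ 249.  -573.2  239.7] yaw 23.5 q1 q6 [-1.18 -0.02] w 88.3
shift frac [ 1.9362e+00 -1.6841e+00 -1.7000e-03] turn frac [ 0.0000e+00  1.0000e-04 -2.2174e+00]
```

```bash
python3 -m jog '0.9 -0.75 0 0 0 -1 -1;0.9 -0.75 0 0 0 -1 -1;0.9 -0.75 0 0 0 -1 -1;0.9 -0.75 0 0 0 -1 -1;0.9 -0.75 0 0 0 -1 -1;0.9 -0.75 0 0 0 -1 -1'; python3 go.py 470 -110 240 90 x
```

```text
t: 1.7
ee_pos: [355.5, -360.6, 239.8]
orientation: [-2.802, -1.418, -0.001]
ft_force: [-0.2, -0.2, -0.1]
width: 87.9
grasp_force: 0.0
t1.7 ee [ 355.5 -360.6  239.8] yaw 53.7 q1 q6 [-0.82 -0.18] w 87.9
shift frac [ 1.3488e+00 -2.8030e-01  2.0000e-04] turn frac [-7.0000e-04 -1.8000e-03 -1.2101e+00]
```

```bash
python3 -m jog '0.9 -0.19 0 0 0 -1 -1;0.9 -0.19 0 0 0 -1 -1;0.9 -0.19 0 0 0 -1 -1;0.9 -0.19 0 0 0 -1 -1;0.9 -0.19 0 0 0 -1 -1;0.9 -0.19 0 0 0 -1 -1'; python3 go.py 470 -110 240 90 x
```

```text
t: 2.3
ee_pos: [431.3, -196.8, 239.8]
orientation: [2.343, 2.092, -0.0]
ft_force: [0.3, -0.1, 0.1]
width: 87.7
grasp_force: 0.0
t2.3 ee [ 431.3 -196.8  239.8] yaw 83.5 q1 q6 [-0.45 -0.34] w 87.7
shift frac [ 0.453   0.1434 -0.001 ] turn frac [ 0.0006  0.0011 -0.2157]
```

```bash
python3 -m jog '0.45 0.0 0 0 0 -0.2 -1;0.45 0 0 0 0 -0.2 -1;0.45 0 0 0 0 -0.2 -1;0.45 0 0 0 0 -0.2 -1;0.45 0 0 0 0 -0.2 -1'; python3 go.py 470 -110 240 90 x
python3 - <<'E'
from h import *
o=get_obs(); im=get_image('wrist'); save('w1.png',im); m,T=campose('wrist',o)
for n in ['glue','eraser_dock','stamp_dock','glue_dock','stamp']:
    print(n,[(round(d['confidence'],2),world(d['xyz'],T).round().tolist()) for d in pinpoint(n,'wrist')])
np.savez('w1.npz',im=im,T=T)
E
```

```text
t: 2.8
ee_pos: [441.2, -108.8, 239.8]
orientation: [2.233, 2.209, -0.0]
ft_force: [0.3, 0.2, 0.2]
width: 87.7
grasp_force: 0.0
t2.8 ee [ 441.2 -108.8  239.8] yaw 89.4 q1 q6 [-0.27 -0.26] w 87.7
shift frac [-0.0044  0.144  -0.0012] turn frac [ 0.0005  0.001  -0.021 ]
glue []
eraser_dock [(0.93, [407.0, -181.0, -2.0]), (0.53, [545.0, -17.0, -1.0])]
stamp_dock [(0.67, [438.0, -43.0, -1.0])]
glue_dock [(0.86, [547.0, -15.0, -3.0])]
stamp []
```

View pics/w1.png

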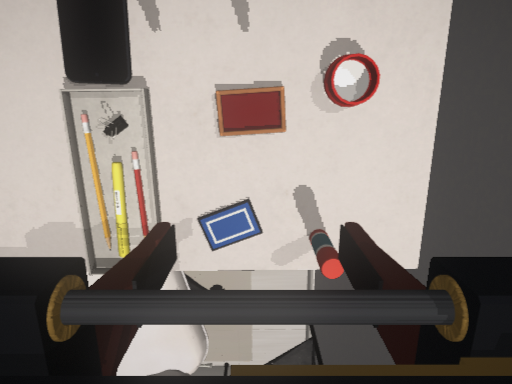

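```bash
cat >> h.py <<'E'
def blob(im,uv,cond,r=60):
    hsv=cv2.cvtColor(im,cv2.COLOR_RGB2HSV).astype(int)
    mk=cond(hsv[:,:,0],hsv[:,:,1],hsv[:,:,2]).astype(np.uint8)
    w=np.zeros_like(mk); w[max(0,uv[1]-r):uv[1]+r,max(0,uv[0]-r):uv[0]+r]=1
    mk=cv2.morphologyEx(mk*w,cv2.MORPH_CLOSE,np.ones((3,3)))
    n,l,s,c=cv2.connectedComponentsWithStats(mk)
    k=1+np.argmin([np.hypot(*(c[i]-uv)) if s[i,4]>30 else 1e9 for i in range(1,n)])
    cs=cv2.findContours((l==k).astype(np.uint8),cv2.RETR_EXTERNAL,cv2.CHAIN_APPROX_NONE)[0]
    return cs[0][:,0,:].astype(float)
def rect(c,m,T,z):
    P=px2w(c,m,T,z)[:,:2]
    (x,y),(w,h),a=cv2.minAreaRect(P.astype(np.float32))
    if w>h: long,s,l=a,h,w
    else: long,s,l=a+90,w,h
    return 'c (%.1f,%.1f) short %.1f long %.1f longdir %.1f'%(x,y,s,l,(long+90)%180-90)
E
python3 - <<'E'
from h import *
d=np.load('w1.npz'); im,T=d['im'],d['T']; m=camera_model('wrist')
dark=lambda h,s,v:((s>90)|(v<90))
print('eraser_dock blue',rect(blob(im,(230,225),lambda h,s,v:(h>95)&(h<135)&(s>90)),m,T,4))
print('eraser_dock all',rect(blob(im,(230,225),dark,38),m,T,4))
print('tray',rect(blob(im,(251,111),dark,50),m,T,10))
print('tray felt',rect(blob(im,(251,111),lambda h,s,v:(s>90)&(v<120),50),m,T,4))
print('cup rim',rect(blob(im,(352,79),lambda h,s,v:(s>120),45),m,T,28))
print('cup floor',rect(blob(im,(352,79),lambda h,s,v:(s<90)&(v>120),26),m,T,4))
print('glue top',rect(blob(im,(331,268),lambda h,s,v:((h<8)|(h>172))&(s>150)&(v>150),25),m,T,82))
E
```

```text
eraser_dock blue c (407.2,-184.3) short 23.6 long 45.5 longdir 20.6
eraser_dock all c (407.2,-184.3) short 23.6 long 45.5 longdir 20.6
tray c (435.6,-46.0) short 49.2 long 74.8 longdir 3.2
tray felt c (436.0,-46.3) short 40.8 long 66.8 longdir 3.2
cup rim c (540.5,-15.1) short 51.2 long 56.8 longdir 25.1
cup floor c (546.8,-13.3) short 38.5 long 43.0 longdir -60.1
glue top c (517.5,-202.4) short 20.6 long 22.4 longdir -63.0
```

```bash
python3 -m jog '1 0.05 0 0 0 0 -1;1 0.05 0 0 0 0 -1;1 0.05 0 0 0 0 -1;1 0.05 0 0 0 0 -1;1 0.05 0 0 0 0 -1;1 0.05 0 0 0 0 -1'; python3 go.py 470 200 240 90 x
```

```text
t: 3.7
ee_pos: [452.9, 93.6, 239.6]
orientation: [2.228, 2.215, -0.001]
ft_force: [-0.9, 0.3, 0.5]
width: 87.4
grasp_force: 0.0
t3.7 ee [452.9  93.6 239.6] yaw 89.7 q1 q6 [0.18 0.18] w 87.4
shift frac [ 0.5326  0.0825 -0.0023] turn frac [-0.0004  0.0006 -0.0115]
```

```bash
python3 -m jog '0.53 0.08 0 0 0 0 -1;0.53 0.08 0 0 0 0 -1;0.53 0.08 0 0 0 0 -1;0.53 0.08 0 0 0 0 -1;0.53 0.08 0 0 0 0 -1'; python3 - <<'E'
from h import *
o=get_obs(); im=get_image('wrist'); save('w2.png',im); m,T=campose('wrist',o)
for n in ['pink_notes','white_eraser','notes_dock','stamp','tea_mug']:
    print(n,[(round(d['confidence'],2),world(d['xyz'],T).round().tolist()) for d in pinpoint(n,'wrist')])
np.savez('w2.npz',im=im,T=T)
E
```

```text
t: 4.2
ee_pos: [469.7, 196.7, 239.4]
orientation: [-2.233, -2.21, 0.002]
ft_force: [0.7, -0.8, 0.0]
width: 88.0
grasp_force: 0.0
pink_notes [(0.78, [419.0, 132.0, -4.0])]
white_eraser [(0.91, [427.0, 314.0, -0.0]), (0.7, [409.0, 228.0, -1.0])]
notes_dock [(0.59, [530.0, 286.0, -2.0])]
stamp []
tea_mug [(0.58, [286.0, 244.0, 1.0])]
```

View pics/w2.png

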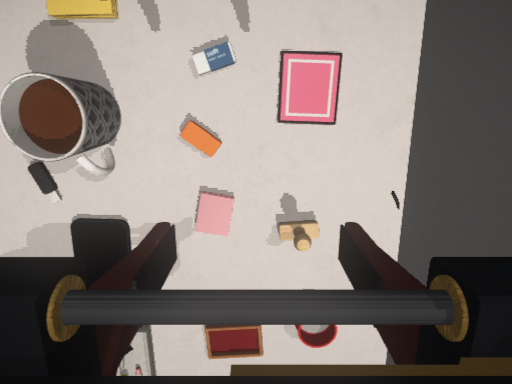

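```bash
python3 - <<'E'
from h import *
d=np.load('w2.npz'); im,T=d['im'],d['T']; m=camera_model('wrist')
print('notes',rect(blob(im,(214,214),lambda h,s,v:(s>70)&(v>120)),m,T,10))
print('notes bright',rect(blob(im,(214,214),lambda h,s,v:(s>70)&(v>190)),m,T,10))
fel=lambda h,s,v:((s>90)|(v<70))
# outline: white ring inside felt
print('ndock inner',rect(blob(im,(309,88),lambda h,s,v:(s>110)&(v>100),28),m,T,4))
print('ndock outer',rect(blob(im,(309,88),fel,48),m,T,4))
print('orange',rect(blob(im,(201,138),lambda h,s,v:(s>150),30),m,T,12))
print('navy',rect(blob(im,(222,55),lambda h,s,v:(h>90)&(h<130)&(s>80),25),m,T,12))
print('white',rect(blob(im,(201,63),lambda h,s,v:(v>215)&(s<30),15),m,T,12))
print('foot',rect(blob(im,(300,231),lambda h,s,v:(s>85)&(v>90)&(h<30),40),m,T,15))
c=cv2.resize(im[20:260,170:350],None,fx=2.4*0.999,fy=2.4,interpolation=cv2.INTER_CUBIC); save('w2c.png',c)
E
```

```text
notes c (422.0,162.8) short 7.4 long 35.6 longdir -0.5
notes bright c (415.9,210.8) short 2.3 long 6.9 longdir -0.5
ndock inner c (528.4,283.9) short 42.0 long 52.3 longdir 87.6
ndock outer c (528.5,283.7) short 42.8 long 53.4 longdir 87.5
orange c (406.0,229.9) short 21.3 long 42.6 longdir -36.5
navy c (430.1,316.8) short 20.6 long 24.5 longdir 18.1
white c (410.7,310.3) short 13.0 long 19.6 longdir -71.2
foot c (519.8,110.5) short 35.9 long 46.1 longdir 4.2
```

View pics/w2c.png

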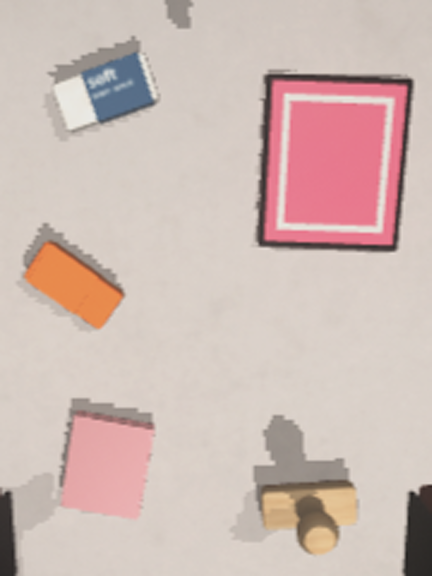

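The crop shows the white-and-blue "soft" eraser at (214,57) in the wrist picture. The orange one at (201,138) is the look-alike. The pink notes are at (214,214), their felt at (309,88) and the stamp at (300,232). Next I'll move closer over the pink notes.

```bash
python3 go.py 418 135 130 90 x; python3 -c "
from h import *
d=np.load('w2.npz'); im,T=d['im'],d['T']; m=camera_model('wrist')
print(cv2.cvtColor(im,cv2.COLOR_RGB2HSV)[[214,205,196,195,170],[214,214,214,214,230]])
print('notes',rect(blob(im,(214,214),lambda h,s,v:((h>165)|(h<6))&(s>50)&(v>100),40),m,T,10))"
```

```text
t4.5 ee [470.  197.6 239.8] yaw 89.4 q1 q6 [0.37 0.39] w 88.1
shift frac [-0.3157 -0.2567  0.549 ] turn frac [ 0.0001  0.0001 -0.0199]
[[179  67 231]
 [  0  68 229]
 [  0  67 228]
 [  0  72 173]
 [ 13  21 216]]
notes c (417.4,139.4) short 40.8 long 52.0 longdir 78.6
```

```bash
python3 -m jog '-0.3 -0.25 0.55 0 0 0 -0.3;-0.3 -0.25 0.55 0 0 0 -0.3;-0.3 -0.25 0.55 0 0 0 -0.3;-0.3 -0.25 0.55 0 0 0 -0.3;-0.3 -0.25 0.55 0 0 0 -0.3;-0.3 -0.25 0.55 0 0 0 -0.3'; python3 - <<'E'
from h import *
o=get_obs(); im=get_image('wrist'); save('w3.png',im); m,T=campose('wrist',o)
p=[world(d['xyz'],T) for d in pinpoint('pink_notes','wrist')][0]; print(p,o['ee_pos'],o['width'])
uv=T[:3,:3].T@(p-T[:3,3]); uv=(int(uv[0]/uv[2]*m['fx']+m['cx']),int(uv[1]/uv[2]*m['fy']+m['cy'])); print(uv)
for v0 in (100,190,205): print('notes',rect(blob(im,uv,lambda h,s,v:((h>165)|(h<6))&(s>50)&(v>v0),60),m,T,10))
E
```

```text
t: 5.1
ee_pos: [421.7, 139.9, 131.2]
orientation: [2.23, 2.21, 0.005]
ft_force: [-0.1, 1.4, -0.0]
width: 57.0
grasp_force: 0.0
[421.33189043 136.57617004  -1.56573398] [421.67574576 139.87816838 131.20729703] 56.98493386114314
(255, 190)
notes c (417.1,139.1) short 40.5 long 51.2 longdir 78.7
notes c (417.1,138.1) short 40.0 long 49.2 longdir 78.5
notes c (417.1,137.9) short 39.9 long 48.9 longdir 78.6
```

View pics/w3.png

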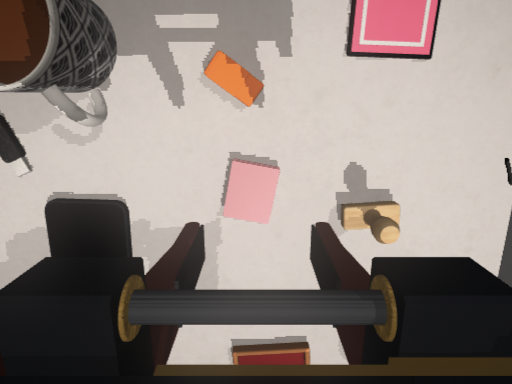

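```bash
python3 go.py 417.1 138.2 60 78.6 x
```

```text
t5.2 ee [421.4 139.9 131.2] yaw 89.5 q1 q6 [0.29 0.3 ] w 57.3
shift frac [-0.0091 -0.0227  0.3557] turn frac [ 0.0067 -0.0029  0.3635]
```

```bash
python3 -m jog '-0.009 -0.023 0.3 0.007 -0.003 0.363 -0.3;-0.009 -0.023 0.356 0.007 -0.003 0.363 -0.3;-0.009 -0.023 0.356 0.007 -0.003 0.363 -0.3;-0.009 -0.023 0.356 0.007 -0.003 0.363 -0.3;-0.009 -0.023 0.356 0.007 -0.003 0.363 -0.3'; python3 go.py 417.1 138.2 20 78.6 x
```

```text
t: 5.7
ee_pos: [416.1, 137.8, 59.8]
orientation: [-2.43, -1.991, 0.002]
ft_force: [-0.6, -0.0, 0.2]
width: 57.1
grasp_force: 0.0
t5.7 ee [416.1 137.8  59.8] yaw 78.7 q1 q6 [0.29 0.49] w 57.1
shift frac [0.0032 0.0045 0.1991] turn frac [-0.002   0.0011  0.0021]
```

```bash
python3 -m jog '0.003 0.004 0.12 0 0 0 -0.3;0.003 0.004 0.19 0 0 0 -0.3;0.003 0.004 0.199 0 0 0 -0.3;0.003 0.004 0.199 0 0 0 1;0.003 0.004 0.199 0 0 0 1;0.003 0.004 0.199 0 0 0 1;0.003 0.004 0.199 0 0 0 1;0.003 0.004 0.199 0 0 0 1'; python3 go.py 417.1 138.2 80 78.6 x
```

```text
t: 6.5
ee_pos: [416.3, 137.8, 19.7]
orientation: [-2.431, -1.989, 0.003]
ft_force: [-1.3, -0.3, 8.2]
width: 40.3
grasp_force: 30.0
t6.5 ee [416.3 137.8  19.7] yaw 78.6 q1 q6 [0.29 0.49] w 40.3
shift frac [ 0.0023  0.003  -0.3017] turn frac [-0.0034  0.0018 -0.0002]
```

```bash
python3 -m jog '0 0 -0.25 0 0 0 1;0 0 -0.5 0 0 0 1;0 0 -0.5 0 0 0 1;0 0 -0.5 0 0 0 1'; python3 go.py 528.4 283.3 60 87.5 x
```

```text
t: 6.9
ee_pos: [416.8, 138.0, 120.1]
orientation: [-2.431, -1.99, 0.0]
ft_force: [-0.9, -0.3, -0.7]
width: 40.3
grasp_force: 30.0
t6.9 ee [416.8 138.  120.1] yaw 78.6 q1 q6 [0.29 0.49] w 40.3
shift frac [0.8228 0.4035 0.3004] turn frac [-4.000e-04  2.000e-04 -2.969e-01]
```

```bash
python3 -m jog '0.823 0.403 0 0 0 -0.297 1;0.823 0.403 0 0 0 -0.297 1;0.823 0.403 0 0 0 -0.297 1;0.823 0.403 0 0 0 -0.297 1;0.823 0.403 0.3 0 0 -0.297 1;0.823 0.403 0.3 0 0 -0.297 1;0.823 0.403 0.3 0 0 -0.297 1'; python3 go.py 528.4 283.3 24.5 87.5 x
python3 - <<'E'
from h import *
o=get_obs(); im=get_image('wrist'); save('w4.png',im); m,T=campose('wrist',o); np.savez('w4.npz',im=im,T=T)
E
```

```text
t: 7.6
ee_pos: [524.1, 281.3, 54.7]
orientation: [-2.266, -2.17, 0.018]
ft_force: [0.2, -0.3, 0.2]
width: 40.4
grasp_force: 30.0
t7.6 ee [524.1 281.3  54.7] yaw 87.5 q1 q6 [0.47 0.52] w 40.4
shift frac [0.0117 0.0229 0.1508] turn frac [-0.0212  0.0106 -0.    ]
```

View pics/w4.png

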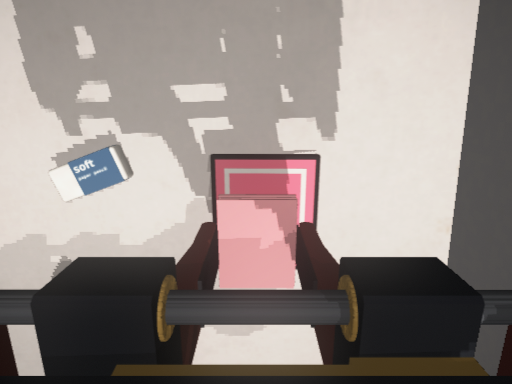

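```bash
python3 - <<'E'
from h import *
d=np.load('w4.npz'); m=camera_model('wrist')
P=px2w([(225,170),(306,170),(211,154.5),(319,154.5)],m,d['T'],4)[:,:2]; print(P.round(1), P[:2].mean(0)-[0,25.5],P[2:].mean(0)-[0,38.5])
E
```

```text
[[505.9 313.4]
 [555.2 311.4]
 [498.1 323.2]
 [563.  320.6]] [530.53836001 286.91565615] [530.54936572 283.41566387]
```

```bash
python3 -m jog '0.011 0.023 0.1 -0.021 0.011 0 1;0.011 0.023 0.13 -0.021 0.011 0 1;0.011 0.023 0.13 -0.021 0.011 0 1;0.011 0.023 0.13 -0.021 0.011 0 1;0.011 0.023 0.13 -0.021 0.011 0 1'; python3 go.py 528.4 283.3 24.5 87.5 x
```

```text
t: 8.15
ee_pos: [532.3, 285.1, 33.2]
orientation: [2.268, 2.17, 0.015]
ft_force: [1.5, 0.7, 0.7]
width: 40.6
grasp_force: 30.0
t8.2 ee [532.3 285.1  33.2] yaw 87.5 q1 q6 [0.47 0.52] w 40.6
shift frac [-0.0101 -0.0195  0.0433] turn frac [ 0.016  -0.0097 -0.0005]
```

```bash
python3 -m jog '-0.01 -0.014 0 0.016 -0.01 0 1;-0.01 -0.014 0 0.016 -0.01 0 1;-0.01 -0.014 0 0.016 -0.01 0 1;-0.01 -0.014 0 0.016 -0.01 0 1'; python3 go.py 528.4 283.3 24.5 87.5 x
python3 - <<'E'
from h import *
o=get_obs(); im=get_image('wrist'); m,T=campose('wrist',o); np.savez('w5.npz',im=im,T=T)
print(o['ee_pos'])
save('w5.png',cv2.resize(im[120:300,180:350],None,fx=3,fy=3))
E
```

```text
t: 8.55
ee_pos: [529.0, 283.2, 32.1]
orientation: [-2.269, -2.172, 0.002]
ft_force: [0.3, 0.4, -0.7]
width: 40.4
grasp_force: 30.0
t8.6 ee [529.  283.2  32.1] yaw 87.5 q1 q6 [0.47 0.52] w 40.4
shift frac [ 0.0006 -0.0029  0.0381] turn frac [-0.002   0.0015  0.    ]
[528.98777033 283.15491333  32.11919736]
```

View pics/w5.png

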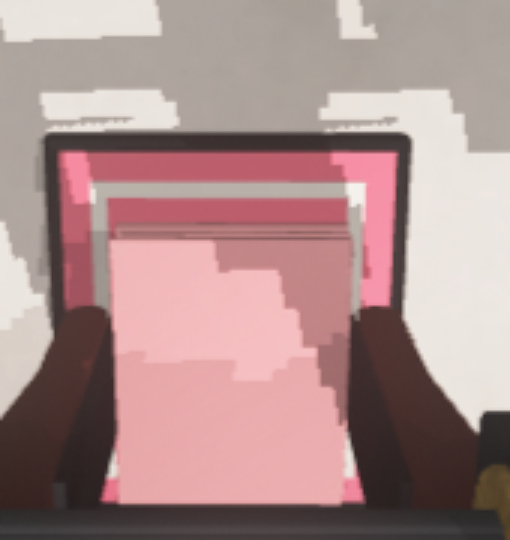

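```bash
python3 - <<'E'
from h import *
d=np.load('w5.npz'); m=camera_model('wrist'); T=d['T']
f=lambda p,z:px2w([(180+a/3,120+b/3) for a,b in p],m,T,z)[:,:2].round(1)
D=f([(47,133),(410,133)],4);N=f([(110,239),(352,239)],22.3);B=f([(92,183),(366,183),(107,197),(350,197)],4);M=f([(117,226),(352,226)],12.3)
print(D,D.mean(0));print(N,N.mean(0));print(B,B[:2].mean(0),B[2:].mean(0));print(M.mean(0))
E
```

```text
[[498.3 323.6]
 [563.2 320.9]] [530.75 322.25]
[[510.7 308.7]
 [550.5 307. ]] [530.6  307.85]
[[505.6 314.1]
 [555.3 312. ]
 [508.1 311.4]
 [552.3 309.5]] [530.45 313.05] [530.2  310.45]
[531.2  307.25]
```

```bash
python3 -m jog '0.009 -0.002 0.02 0 0 0 1;0.009 -0.002 0.04 0 0 0 1;0.009 -0.002 0.04 0 0 0 1;0.009 -0.002 0.04 0 0 0 1'; python3 go.py 528.6 285 24 87.5 x
```

```text
t: 9.0
ee_pos: [528.4, 284.9, 23.7]
orientation: [-2.269, -2.172, 0.003]
ft_force: [1.1, 1.0, 0.5]
width: 40.5
grasp_force: 30.0
t9.0 ee [528.4 284.9  23.7] yaw 87.5 q1 q6 [0.47 0.52] w 40.5
shift frac [ 0.0008  0.001  -0.0016] turn frac [-0.0033  0.0022  0.0001]
```

Release, lift, and back off toward the eraser for a close view of both.

```bash
python3 -m jog '0 0 0 0 0 0 -0.3;0 0 0 0 0 0 -0.3;0 0 0 0 0 0 -0.3;0 0 0 0 0 0 -0.3;0 0 -0.25 0 0 0 -0.3;0 0 -0.5 0 0 0 -0.3;0 0 -0.6 0 0 0 -0.3;0 0 -0.6 0 0 0 -0.3';  python3 go.py 470 300 145 90 x
```

```text
t: 9.8
ee_pos: [530.9, 286.1, 147.9]
orientation: [2.268, 2.171, 0.008]
ft_force: [-0.1, 1.0, -0.0]
width: 57.4
grasp_force: 0.0
t9.8 ee [530.9 286.1 147.9] yaw 87.5 q1 q6 [0.47 0.52] w 57.4
shift frac [ 0.056  -0.3073  0.0129] turn frac [ 0.0094 -0.0048 -0.0834]
```

```bash
python3 -m jog '0.05 -0.3 0 0 0 -0.08 -0.5;0.05 -0.3 0 0 0 -0.08 -0.5;0.05 -0.3 0 0 0 -0.08 -0.5;0.05 -0.3 0 0 0 -0.08 -0.5;0.05 -0.3 0 0 0 -0.08 -0.5'; python3 - <<'E'
from h import *
o=get_obs(); im=get_image('wrist'); m,T=campose('wrist',o); np.savez('w6.npz',im=im,T=T)
save('w6.png',im); print(o['ee_pos'],o['orientation'])
hsv=cv2.cvtColor(im,cv2.COLOR_RGB2HSV)
def uv(p): q=T[:3,:3].T@(np.array(p)-T[:3,3]); return (int(q[0]/q[2]*m['fx']+m['cx']),int(q[1]/q[2]*m['fy']+m['cy']))
a=uv((529,284,14)); b=uv((430,317,12)); print(a,b,hsv[a[1],a[0]],hsv[b[1],b[0]])
for v0 in (100,190): print('notes',rect(blob(im,a,lambda h,s,v:((h>165)|(h<6))&(s>50)&(s<125)&(v>v0),60),m,T,14))
print('navy',rect(blob(im,b,lambda h,s,v:(h>90)&(h<130)&(s>80),35),m,T,12))
E
```

```text
t: 10.3
ee_pos: [470.4, 297.6, 143.8]
orientation: [-2.224, -2.219, 0.001]
ft_force: [0.5, 0.5, -0.8]
width: 66.0
grasp_force: 0.0
[470.39161343 297.64979385 143.81503235] [-2.22407825e+00 -2.21877776e+00  1.47919317e-03]
(323, 202) (209, 165) [179  76 221] [105  62 152]
notes c (526.5,286.8) short 59.7 long 69.0 longdir 87.4
notes c (526.5,286.7) short 57.9 long 67.7 longdir 87.5
navy c (430.1,317.4) short 20.3 long 25.3 longdir 17.7
```

View pics/w6.png

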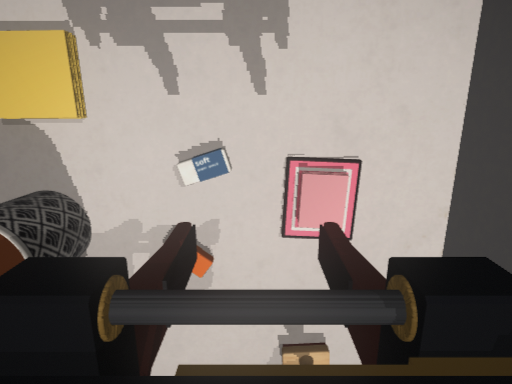

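```bash
python3 - <<'E'
from h import *
d=np.load('w6.npz'); im=d['im'];T=d['T']; m=camera_model('wrist')
hsv=cv2.cvtColor(im,cv2.COLOR_RGB2HSV)
for v0 in (120,200): print('notes',rect(blob(im,(323,205),lambda h,s,v:((h>165)|(h<6))&(s>60)&(s<160)&(v>v0),40),m,T,14))
print('dock',rect(blob(im,(322,198),lambda h,s,v:(s>60)|(v<80),48),m,T,4))
# white eraser + navy: mask brightness of whole
print([tuple(hsv[205,x]) for x in range(286,362,3)])
print([tuple(hsv[y,323]) for y in range(156,250,3)])
save('w6c.png',cv2.resize(np.hstack([im[140:250,270:370],im[130:240,155:255]]),None,fx=4,fy=4,interpolation=cv2.INTER_CUBIC))
E
```

```text
notes c (526.4,285.7) short 59.4 long 66.7 longdir 87.5
notes c (526.8,286.3) short 42.4 long 51.0 longdir 87.1
dock c (527.9,280.9) short 66.2 long 83.2 longdir 88.2
[(np.uint8(177), np.uint8(84), np.uint8(103)), (np.uint8(175), np.uint8(117), np.uint8(224)), (np.uint8(176), np.uint8(95), np.uint8(220)), (np.uint8(11), np.uint8(25), np.uint8(176)), (np.uint8(177), np.uint8(113), np.uint8(120)), (np.uint8(179), np.uint8(76), np.uint8(219)), (np.uint8(0), np.uint8(75), np.uint8(219)), (np.uint8(0), np.uint8(75), np.uint8(219)), (np.uint8(0), np.uint8(74), np.uint8(220)), (np.uint8(179), np.uint8(77), np.uint8(220)), (np.uint8(179), np.uint8(76), np.uint8(221)), (np.uint8(0), np.uint8(74), np.uint8(221)), (np.uint8(0), np.uint8(75), np.uint8(221)), (np.uint8(179), np.uint8(76), np.uint8(222)), (np.uint8(0), np.uint8(74), np.uint8(222)), (np.uint8(179), np.uint8(77), np.uint8(223)), (np.uint8(179), np.uint8(74), np.uint8(223)), (np.uint8(0), np.uint8(75), np.uint8(224)), (np.uint8(179), np.uint8(76), np.uint8(224)), (np.uint8(0), np.uint8(75), np.uint8(225)), (np.uint8(18), np.uint8(17)
[... 969 characters left out ...]
np.uint8(0), np.uint8(76), np.uint8(222)), (np.uint8(0), np.uint8(75), np.uint8(222)), (np.uint8(0), np.uint8(75), np.uint8(223)), (np.uint8(0), np.uint8(74), np.uint8(223)), (np.uint8(0), np.uint8(74), np.uint8(224)), (np.uint8(179), np.uint8(75), np.uint8(224)), (np.uint8(179), np.uint8(75), np.uint8(220)), (np.uint8(179), np.uint8(83), np.uint8(176)), (np.uint8(2), np.uint8(66), np.uint8(54)), (np.uint8(0), np.uint8(63), np.uint8(53)), (np.uint8(3), np.uint8(60), np.uint8(51)), (np.uint8(3), np.uint8(56), np.uint8(50)), (np.uint8(0), np.uint8(56), np.uint8(50)), (np.uint8(3), np.uint8(57), np.uint8(49)), (np.uint8(3), np.uint8(53), np.uint8(48)), (np.uint8(6), np.uint8(54), np.uint8(47))]
```

View pics/w6c.png

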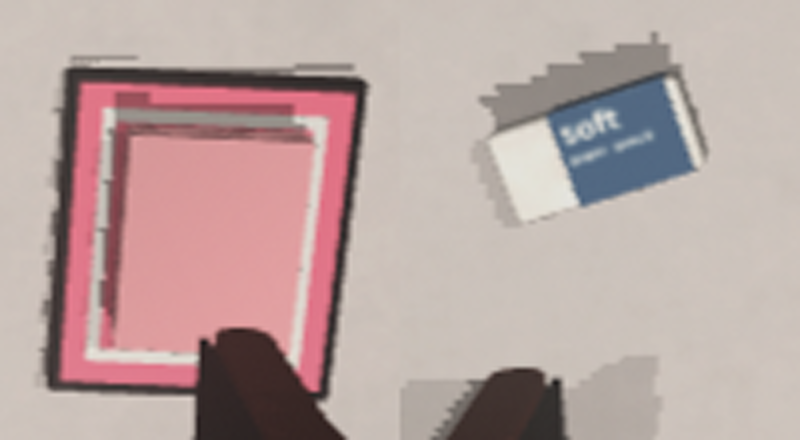

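```bash
python3 - <<'E'
from h import *
d=np.load('w6.npz'); im=d['im'];T=d['T']; m=camera_model('wrist')
f=lambda p,z,ox,oy:px2w([(ox+a/4,oy+b/4) for a,b in p],m,T,z)[:,:2]
D=f([(67,68),(367,80),(327,397),(48,388)],4,270,140);print(D.round(1),D.mean(0))
W=f([(105,108),(329,118),(300,365),(84,357)],4,270,140);print(W.round(1),W.mean(0))
N=f([(130,133),(315,140)],14,270,140);print(N.round(1),N.mean(0))
E=f([(488,138),(665,76),(697,170),(522,224)],12,55,130);print(E.round(1),E.mean(0),[np.linalg.norm(E[i]-E[i-1]).round(1) for i in range(4)])
print(np.degrees(np.arctan2(*(E[1]-E[0])[::-1])),np.degrees(np.arctan2(*(E[2]-E[3])[::-1])))
w=blob(im,(205,167),lambda h,s,v:((h>90)&(h<135)&(s>45))|((s<20)&(v>213)),35); print(rect(w,m,T,12))
mk=(lambda h:((h[:,:,1]>64)&(h[:,:,1]<92)&(h[:,:,2]>200)).astype(np.uint8))(cv2.cvtColor(im,cv2.COLOR_RGB2HSV)); mk[:,:290]=0; mk=cv2.morphologyEx(mk,cv2.MORPH_OPEN,np.ones((3,3)));c=max(cv2.findContours(mk,0,1)[0],key=len)[:,0,:]
print('notes',rect(c,m,T,14))
E
```

```text
[[497.  323.1]
 [563.1 320.4]
 [560.  245.1]
 [494.3 247.4]] [528.60044232 284.00444727]
[[505.6 314.2]
 [555.4 311.9]
 [553.1 253.2]
 [502.5 255.2]] [529.15851272 283.60918094]
[[510.  310.6]
 [549.8 309. ]] [529.87661256 309.82408932]
[[402.1 318. ]
 [440.5 331.3]
 [446.8 310.9]
 [408.3 298.9]] [424.43251801 314.75926349] [np.float64(20.0), np.float64(40.7), np.float64(21.3), np.float64(40.4)]
19.069046267906955 17.289428426217544
c (424.6,315.8) short 21.4 long 41.8 longdir 17.7
notes c (528.5,285.2) short 38.7 long 48.4 longdir 87.4
```

```bash
python3 go.py 424.6 315.3 90 18 x;  python3 -m jog '0.09 0.22 0.25 0 0 1 0.1;0.09 0.22 0.25 0 0 1 0.1;0.09 0.22 0.25 0 0 1 0.1;0.09 0.22 0.25 0 0 1 0.1;0.09 0.22 0.25 0 0 1 0.1'; python3 go.py 424.6 315.3 90 18 x
```

```text
t10.3 ee [470.4 297.6 143.8] yaw 89.9 q1 q6 [0.54 0.55] w 65.9
shift frac [ 0.088  -0.2289  0.2693] turn frac [-5.0000e-04  1.9000e-03  2.3952e+00]
t: 10.85
ee_pos: [514.0, 315.2, 93.4]
orientation: [2.723, 1.566, -0.003]
ft_force: [-0.5, -0.5, 0.5]
width: 39.4
grasp_force: 0.0
t10.8 ee [514.  315.2  93.4] yaw 59.8 q1 q6 [0.53 1.06] w 39.4
shift frac [-0.2244 -0.3868  0.0177] turn frac [-3.0000e-04  3.4000e-03  1.3939e+00]
```

```bash
python3 -m jog '-0.22 -0.38 0 0 0 1 0.1;-0.22 -0.38 0 0 0 1 0.1;-0.22 -0.38 0 0 0 1 0.1;-0.22 -0.38 0 0 0 1 0.1;-0.22 -0.38 0 0 0 1 0.1;-0.22 -0.38 0 0 0 1 0.1'; python3 go.py 424.6 315.3 50 18 x
```

```text
t: 11.45
ee_pos: [425.9, 315.6, 94.2]
orientation: [3.034, 0.815, -0.001]
ft_force: [-0.5, -0.5, -0.3]
width: 39.7
grasp_force: 0.0
t11.4 ee [425.9 315.6  94.2] yaw 30.1 q1 q6 [0.62 1.66] w 39.7
shift frac [-0.0064 -0.0019  0.2212] turn frac [2.000e-04 1.600e-03 4.024e-01]
```

```bash
python3 -m jog '-0.006 -0.002 0.1 0 0 0.402 0.1;-0.006 -0.002 0.22 0 0 0.402 0.1;-0.006 -0.002 0.22 0 0 0.402 0.1;-0.006 -0.002 0.22 0 0 0.402 0.1;-0.006 -0.002 0.22 0 0 0.402 0.1'; python3 go.py 424.6 315.3 20 18 x
```

```text
t: 11.95
ee_pos: [424.8, 315.6, 50.9]
orientation: [3.103, 0.49, -0.0]
ft_force: [0.3, 0.2, -0.6]
width: 39.5
grasp_force: 0.0
t11.9 ee [424.8 315.6  50.9] yaw 18.0 q1 q6 [0.62 1.87] w 39.5
shift frac [-0.0014  0.001   0.1547] turn frac [ 0.0001  0.0004 -0.0017]
```

```bash
python3 -m jog '-0.001 0.001 0.1 0 0 0 0.1;-0.001 0.001 0.154 0 0 0 0.1;-0.001 0.001 0.154 0 0 0 0.1;-0.001 0.001 0.154 0 0 0 1;-0.001 0.001 0.154 0 0 0 1;-0.001 0.001 0.154 0 0 0 1;-0.001 0.001 0.154 0 0 0 1;-0.001 0.001 0.154 0 0 0 1'; python3 go.py 424.6 315.3 20 18 x
```

```text
t: 12.75
ee_pos: [424.3, 315.3, 19.9]
orientation: [3.103, 0.487, -0.001]
ft_force: [-0.5, -0.1, 6.2]
width: 20.4
grasp_force: 30.0
t12.8 ee [424.3 315.3  19.9] yaw 17.8 q1 q6 [0.62 1.88] w 20.4
shift frac [ 0.0013  0.0003 -0.0003] turn frac [ 0.0001  0.0007 -0.0051]
```

```bash
python3 -m jog '0 0 -0.25 0 0 0 1;0 0 -0.5 0 0 0 1;0 0 -0.7 0 0 0 1;0 0 -0.7 0 0 0 1;0 0 -0.7 0 0 0 1'; python3 go.py 407.2 -184.3 130 20.6 x
```

```text
t: 13.25
ee_pos: [424.4, 315.3, 160.1]
orientation: [-3.103, -0.487, -0.001]
ft_force: [-0.1, 0.2, 0.2]
width: 20.8
grasp_force: 30.0
t13.2 ee [424.4 315.3 160.1] yaw 17.8 q1 q6 [0.62 1.88] w 20.8
shift frac [-0.8472  2.3516  0.1493] turn frac [-0.0004 -0.0012 -0.0919]
```

```bash
python3 -m jog '-0.3 1 0 0 0 0 1;-0.3 1 0 0 0 0 1;-0.3 1 0 0 0 0 1;-0.3 1 0 0 0 0 1;-0.3 1 0 0 0 0 1;-0.3 1 0 0 0 0 1'; python3 -m jog '-0.3 1 0 0 0 -0.09 1;-0.3 1 0 0 0 -0.09 1;-0.3 1 0 0 0 -0.09 1;-0.3 1 0 0 0 -0.09 1;-0.3 1 0 0 0 -0.09 1;-0.3 1 0 0 0 -0.09 1';python3 go.py 407.2 -184.3 130 20.6 x
```

```text
t: 13.85
ee_pos: [427.3, 104.9, 158.2]
orientation: [3.104, 0.482, -0.007]
ft_force: [0.4, 0.7, -0.0]
width: 20.6
grasp_force: 30.0
t: 14.45
ee_pos: [432.8, -102.5, 158.9]
orientation: [-3.092, -0.557, 0.003]
ft_force: [0.1, 0.3, -0.2]
width: 20.7
grasp_force: 30.0
t14.4 ee [ 432.8 -102.5  158.9] yaw 20.4 q1 q6 [-0.26  0.96] w 20.7
shift frac [-0.2622  0.3388  0.1451] turn frac [-0.001   0.0038 -0.0057]
```

```bash
python3 -m jog '-0.26 0.34 0 0 0 0 1;-0.26 0.34 0.3 0 0 0 1;-0.26 0.34 0.58 0 0 0 1;-0.26 0.34 0.58 0 0 0 1;-0.26 0.34 0.58 0 0 0 1;-0.26 0.34 0.58 0 0 0 1;-0.26 0.34 0.58 0 0 0 1';python3 go.py 407.2 -184.3 24 20.6 x
python3 - <<'E'
from h import *
o=get_obs(); im=get_image('wrist'); m,T=campose('wrist',o); np.savez('w7.npz',im=im,T=T)
print(o['ee_pos'],R.from_rotvec(o['orientation']).as_matrix()[:,2])
save('w7.png',cv2.resize(im[100:320,150:400],None,fx=2.4,fy=2.4,interpolation=cv2.INTER_CUBIC))
E
```

```text
t: 15.15
ee_pos: [408.8, -183.6, 44.9]
orientation: [3.089, 0.563, 0.0]
ft_force: [-0.5, -0.7, -0.1]
width: 20.7
grasp_force: 30.0
t15.2 ee [ 408.8 -183.6   44.9] yaw 20.6 q1 q6 [-0.45  0.76] w 20.7
shift frac [-0.0086  0.0002  0.1043] turn frac [ 0.0031 -0.0001  0.0015]
[ 408.7718921  -183.62249613   44.86827122] [ 5.93110421e-04 -1.49783193e-03 -9.99998702e-01]
```

View pics/w7.png

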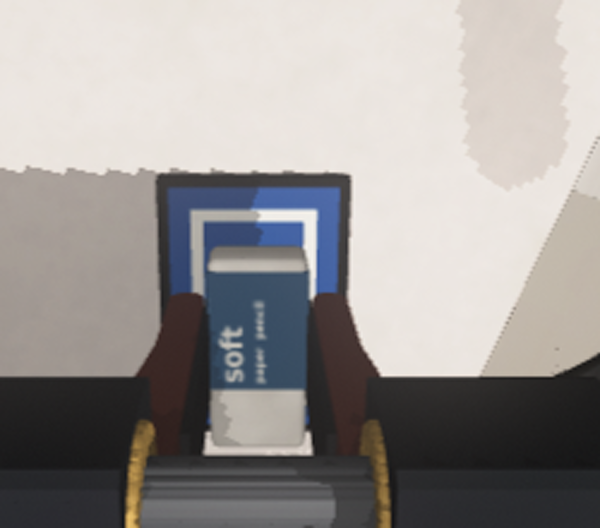

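```bash
python3 - <<'E'
from h import *
d=np.load('w7.npz'); m=camera_model('wrist'); T=d['T']
a=np.radians(20.6); ux=np.array([np.cos(a),np.sin(a)]); uy=np.array([np.sin(a),-np.cos(a)]); tcp=np.array([408.8,-183.6])
def f(n,p,z):
    P=px2w([(150+a/2.4,100+b/2.4) for a,b in p],m,T,z)[:,:2]-tcp
    print(n,'along',(P@ux).round(1),'across',(P@uy).round(1))
f('dock',[(157,175),(350,176)],4);f('inner',[(204,222),(305,222)],4);f('outer',[(190,210),(318,210)],4)
f('far bottom',[(212,247),(305,249)],25);f('near top',[(213,446),(303,446)],37);f('sleeve',[(209,271),(307,272),(211,388),(306,388)],37)
E
```

```text
dock along [32.8 32.6] across [-23.   23.7]
inner along [21.  21.1] across [-11.8  13. ]
outer along [24.1 24.1] across [-15.2  16.1]
far bottom along [21.  20.6] across [-8.7 11.7]
near top along [-20.9 -20.8] across [-8.4 11.3]
sleeve along [19.5 19.3 -6.9 -6.9] across [-8.7 11.4 -8.7 11.7]
```

```bash
python3 -m jog '-0.0075 -0.003 0.05 0 0 0 1;-0.0075 -0.003 0.09 0 0 0 1;-0.0075 -0.003 0.103 0 0 0 1;-0.0075 -0.003 0.103 0 0 0 1;-0.0075 -0.003 0.103 0 0 0 1';python3 go.py 407.2 -184.3 24 20.6 x
```

```text
t: 15.7
ee_pos: [405.9, -184.4, 23.0]
orientation: [3.091, 0.56, -0.002]
ft_force: [0.2, 0.3, -0.1]
width: 21.0
grasp_force: 30.0
t15.7 ee [ 405.9 -184.4   23. ] yaw 20.5 q1 q6 [-0.45  0.76] w 21.0
shift frac [ 0.0065  0.0017 -0.0051] turn frac [ 0.0006  0.0024 -0.0025]
```

```bash
python3 -m jog '0.006 0 -0.004 0 0 0 1;0.006 0 -0.004 0 0 0 1;0.006 0 -0.004 0 0 0 1';python3 go.py 407.2 -184.3 24 20.6 x
```

```text
t: 16.0
ee_pos: [407.0, -184.0, 23.9]
orientation: [3.091, 0.56, -0.002]
ft_force: [0.2, 0.2, 0.0]
width: 20.6
grasp_force: 30.0
t16.0 ee [ 407.  -184.    23.9] yaw 20.5 q1 q6 [-0.45  0.76] w 20.6
shift frac [ 0.0006  0.0019 -0.0006] turn frac [ 0.0006  0.0027 -0.0021]
```

```bash
python3 -m jog '0 0 0 0 0 0 0.2;0 0 0 0 0 0 0.1;0 0 0 0 0 0 0.1;0 0 0 0 0 0 0.1;0 0 -0.25 0 0 0 0.1;0 0 -0.5 0 0 0 0.1;0 0 -0.5 0 0 0 0.1;0 0 -0.5 0 0 0 0.1'; python3 -m jog '0 0 0 0 0 0 0.1;0 0 0 0 0 0 0.1'; python3 - <<'E'
from h import *
o=get_obs(); im=get_image('wrist'); m,T=campose('wrist',o); np.savez('w8.npz',im=im,T=T)
print(o['ee_pos'],R.from_rotvec(o['orientation']).as_matrix()[:,2])
save('w8.png',cv2.resize(im[130:260,190:330],None,fx=4,fy=4,interpolation=cv2.INTER_CUBIC))
E
```

```text
t: 16.8
ee_pos: [407.8, -184.2, 125.0]
orientation: [3.089, 0.56, 0.002]
ft_force: [0.5, 0.5, -0.4]
width: 39.3
grasp_force: 0.0
t: 17.0
ee_pos: [406.1, -183.4, 122.7]
orientation: [-3.09, -0.56, 0.006]
ft_force: [-0.5, 0.3, 0.8]
width: 39.7
grasp_force: 0.0
[ 406.08497181 -183.44434743  122.67812019] [-3.68976284e-03  4.67624599e-04 -9.99993083e-01]
```

View pics/w8.png

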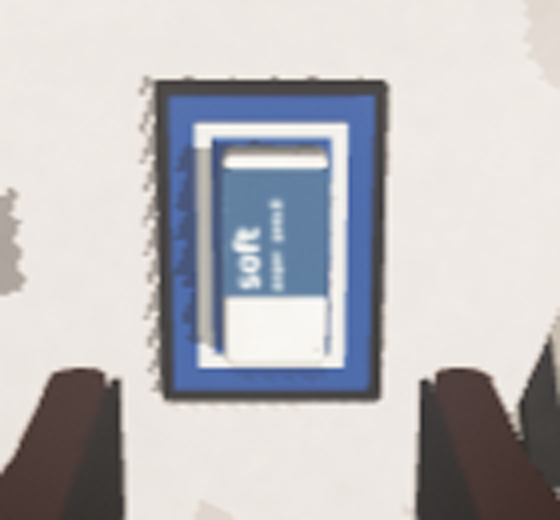

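```bash
python3 - <<'E'
from h import *
d=np.load('w8.npz'); m=camera_model('wrist'); T=d['T']
a=np.radians(20.6); ux=np.array([np.cos(a),np.sin(a)]); uy=np.array([np.sin(a),-np.cos(a)]); tcp=np.array([407,-184.])
def f(n,p,z):
    P=px2w([(190+a/4,130+b/4) for a,b in p],m,T,z)[:,:2]-tcp
    print(n,'along',(P@ux).round(1),(P@ux).mean().round(2),'across',(P@uy).round(1),(P@uy).mean().round(2))
f('dock',[(157,81),(387,82),(380,401),(163,400)],4);f('outer',[(194,123),(349,123),(345,368),(197,368)],4)
f('eraser top',[(222,152),(328,152),(325,363),(224,363)],16)
E
python3 go.py 518 115 200 94 
```

```text
dock along [ 34.4  34.2 -34.8 -34.7] -0.21 across [-22.4  24.1  24.3 -22.7] 0.83
outer along [ 25.8  25.9 -27.3 -27.3] -0.72 across [-15.1  16.6  16.6 -15.2] 0.72
eraser top along [ 22.2  22.2 -21.7 -21.7] 0.24 across [-8.9 11.8 11.7 -8.9] 1.42
t17.1 ee [ 406.2 -183.5  122.7] yaw 20.5 q1 q6 [-0.45  0.76] w 39.4
shift frac [ 1.0459 -1.202  -0.388 ] turn frac [-0.007   0.0033 -2.4487]
```

```bash
python3 -m jog '0.45 -0.75 -0.15 0 0 0.5 0;0.45 -0.75 -0.15 0 0 0.5 0;0.45 -0.75 -0.15 0 0 0.5 0;0.45 -0.75 -0.15 0 0 0.5 0;0.45 -0.75 -0.15 0 0 0.5 0'; python3 go.py 500 115 150 4 x
```

```text
t: 17.55
ee_pos: [439.3, -8.3, 153.6]
orientation: [3.137, 0.159, -0.002]
ft_force: [-0.5, 0.0, -0.1]
width: 43.8
grasp_force: 0.0
t17.6 ee [439.3  -8.3 153.6] yaw 5.8 q1 q6 [-0.05  1.42] w 43.8
shift frac [ 0.3642 -0.5828  0.0176] turn frac [0.0002 0.0022 0.0606]
```

```bash
python3 -m jog '0.37 -0.58 0 0 0 0.06 0;0.37 -0.58 0 0 0 0.06 0;0.37 -0.58 0 0 0 0.06 0;0.37 -0.58 0 0 0 0.06 0;0.37 -0.58 0 0 0 0.06 0;0.37 -0.58 0 0 0 0.06 0;0.37 -0.58 0 0 0 0.06 0'; python3 - <<'E'
from h import *
o=get_obs(); im=get_image('wrist'); m,T=campose('wrist',o); np.savez('w9.npz',im=im,T=T)
print(o['ee_pos'],o['orientation'])
for k in ('pinpoint','look_for'): print([(round(d['confidence'],2),world(d['xyz'],T).round().tolist()) for d in globals()[k]('stamp','wrist')])
q=T[:3,:3].T@(np.array([517,118,20])-T[:3,3]); u,v=int(q[0]/q[2]*m['fx']+m['cx']),int(q[1]/q[2]*m['fy']+m['cy']); print(u,v)
save('w9.png',cv2.resize(im[v-60:v+60,u-65:u+65],None,fx=4,fy=4,interpolation=cv2.INTER_CUBIC))
E
```

```text
t: 18.25
ee_pos: [500.4, 109.4, 153.2]
orientation: [3.139, 0.1, -0.004]
ft_force: [-0.9, -0.5, -0.6]
width: 44.0
grasp_force: 0.0
[500.41275037 109.43021195 153.15333862] [ 3.13893108  0.1000338  -0.00406049]
[(0.61, [520.0, 116.0, -2.0])]
[(0.96, [527.0, 116.0, 13.0])]
247 169
```

View pics/w9.png

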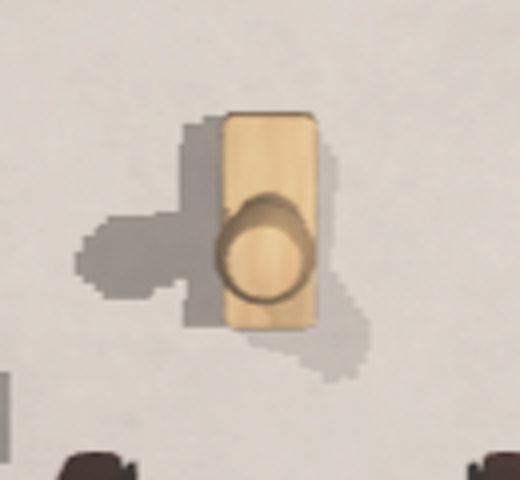

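```bash
python3 - <<'E'
from h import *
d=np.load('w9.npz'); m=camera_model('wrist'); T=d['T']
f=lambda p,z:px2w([(182+a/4,109+b/4) for a,b in p],m,T,z)[:,:2]
P=f([(222,114),(317,114),(315,328),(223,328)],15);print(P.round(1),P.mean(0),[np.linalg.norm(P[i]-P[i-1]).round(1) for i in range(4)])
for i,j in((3,0),(2,1)): print(np.degrees(np.arctan2(*(P[j]-P[i])[::-1])))
print('knob',f([(266,250),(217,250),(316,250)],48),f([(266,258)],55))
E
python3 go.py 521 115 90 3.6 x
```

```text
[[543.1 127.9]
 [544.4 107.5]
 [496.8 104.7]
 [495.5 125.3]] [519.93584241 116.33771448] [np.float64(47.6), np.float64(20.4), np.float64(47.6), np.float64(20.7)]
3.092032788497696
3.381836576596165
knob [[520.74287823 116.28769476]
 [520.12250625 125.83254963]
 [521.37595403 106.54738273]] [[520.64174054 116.10961883]]
t18.4 ee [500.9 109.9 153.6] yaw 3.7 q1 q6 [0.19 1.7 ] w 44.1
shift frac [ 0.1022 -0.0194  0.318 ] turn frac [0.0015 0.0027 0.0023]
```

```bash
python3 -m jog '0.097 -0.026 0.2 0 0.002 0.013 0;0.097 -0.026 0.318 0 0.002 0.013 0;0.097 -0.026 0.318 0 0.002 0.013 0;0.097 -0.026 0.318 0 0.002 0.013 0;0.097 -0.026 0.318 0 0.002 0.013 0;0.097 -0.026 0.318 0 0.002 0.013 0'; python3 go.py 520.4 116.3 42 3.3 x
```

```text
t: 19.0
ee_pos: [520.9, 117.2, 91.4]
orientation: [3.14, 0.092, 0.003]
ft_force: [0.0, -0.2, -1.0]
width: 43.8
grasp_force: 0.0
t19.0 ee [520.9 117.2  91.4] yaw 3.3 q1 q6 [0.2  1.71] w 43.8
shift frac [-0.0031  0.0044  0.2468] turn frac [ 0.0007 -0.004   0.0014]
```

```bash
python3 -m jog '-0.003 0.003 0.12 0 0 0 0;-0.003 0.003 0.247 0 0 0 0;-0.003 0.003 0.247 0 0 0 0;-0.003 0.003 0.247 0 0 0 0;-0.003 0.003 0.247 0 0 0 1;-0.003 0.003 0.247 0 0 0 1;-0.003 0.003 0.247 0 0 0 1;-0.003 0.003 0.247 0 0 0 1'; python3 -m jog '0 0 0 0 0 0 1;0 0 0 0 0 0 1'; python3 go.py 520.4 116.3 42 3.3 x
```

```text
t: 19.8
ee_pos: [520.1, 116.7, 41.3]
orientation: [3.14, 0.092, 0.002]
ft_force: [0.6, 1.3, 3.4]
width: 18.0
grasp_force: 30.0
t: 20.0
ee_pos: [520.1, 116.8, 41.2]
orientation: [3.14, 0.092, 0.002]
ft_force: [-0.8, 1.6, 6.6]
width: 18.4
grasp_force: 30.0
t20.0 ee [520.1 116.8  41.2] yaw 3.3 q1 q6 [0.2  1.71] w 18.4
shift frac [ 0.0014  0.0026 -0.0039] turn frac [ 0.0006 -0.0019  0.0016]
```

```bash
python3 -m jog '0 0 -0.25 0 0 0 1;0 0 -0.35 0 0 0 1;0 0 -0.35 0 0 0 1;0 0 -0.35 0 0 0 1'; python3 go.py 435.9 -46 112 3.2 x
```

```text
t: 20.4
ee_pos: [519.5, 116.5, 110.5]
orientation: [3.14, 0.092, 0.0]
ft_force: [0.4, -0.0, -1.6]
width: 18.3
grasp_force: 30.0
t20.4 ee [519.5 116.5 110.5] yaw 3.4 q1 q6 [0.2  1.71] w 18.3
shift frac [-0.4646  0.7868 -0.007 ] turn frac [ 0.0013 -0.0005  0.005 ]
```

```bash
python3 -m jog '-0.464 0.787 0 0 0 0.005 1;-0.464 0.787 0 0 0 0.005 1;-0.464 0.787 0 0 0 0.005 1;-0.464 0.787 0 0 0 0.005 1;-0.464 0.787 0 0 0 0.005 1;-0.464 0.787 0.1 0 0 0.005 1;-0.464 0.787 0.1 0 0 0.005 1;-0.464 0.787 0.1 0 0 0.005 1'; python3 -m jog '0 0 0 0 0 0 1;0 0 0 0 0 0 1'; python3 go.py 435.9 -46 46 3.2 x;  python3 - <<'E'
from h import *
o=get_obs(); im=get_image('wrist'); m,T=campose('wrist',o); np.savez('w10.npz',im=im,T=T)
print(o['ee_pos'],R.from_rotvec(o['orientation']).as_matrix()[:,2].round(4))
save('w10.png',cv2.resize(im[110:290,160:360],None,fx=3,fy=3,interpolation=cv2.INTER_CUBIC))
E
```

```text
t: 21.2
ee_pos: [435.6, -45.5, 89.9]
orientation: [3.14, 0.088, -0.004]
ft_force: [-0.6, 0.5, 0.2]
width: 18.1
grasp_force: 30.0
t: 21.4
ee_pos: [436.5, -45.7, 91.0]
orientation: [3.14, 0.089, 0.001]
ft_force: [-1.1, -0.6, -0.5]
width: 18.1
grasp_force: 30.0
t21.4 ee [436.5 -45.7  91. ] yaw 3.2 q1 q6 [-0.13  1.38] w 18.1
shift frac [-0.0034  0.0014  0.225 ] turn frac [ 0.0015 -0.0008  0.0015]
[436.54772847 -45.65517318  91.00070886] [ 4.e-04 -8.e-04 -1.e+00]
```

View pics/w10.png

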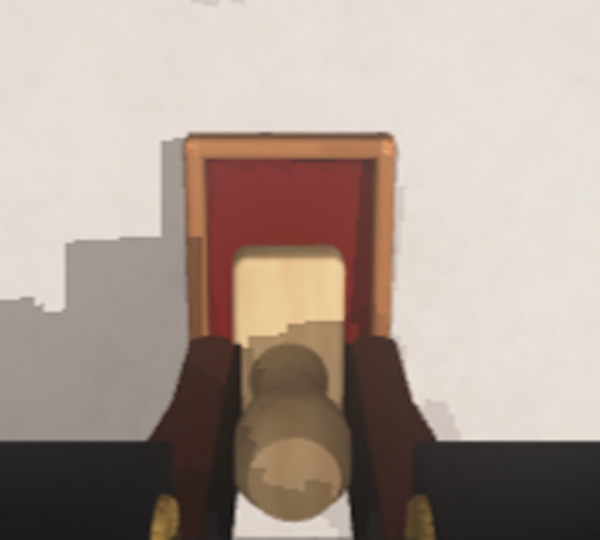

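```bash
python3 - <<'E'
from h import *
d=np.load('w10.npz'); m=camera_model('wrist'); T=d['T']
a=np.radians(3.2); ux=np.array([np.cos(a),np.sin(a)]); uy=np.array([np.sin(a),-np.cos(a)]); tcp=np.array([436.5,-45.7])
def f(n,p,z):
    P=px2w([(160+a/3,110+b/3) for a,b in p],m,T,z)[:,:2]-tcp
    print(n,(P@ux).round(1),(P@uy).round(1),(P@uy).mean().round(2))
f('tray',[(185,134),(396,134)],10);f('rim inner',[(205,158),(375,158)],10);f('foot',[(234,258),(345,258)],65);f('foot bottom',[(236,246),(343,246)],50)
E
python3 -m jog '-0.001 0 0.1 0 0 0 1;-0.001 0 0.19 0 0 0 1;-0.001 0 0.19 0 0 0 1;-0.001 0 0.19 0 0 0 1;-0.001 0 0.19 0 0 0 1'; python3 go.py 435.9 -46 46 3.2 x
```

```text
tray [37.9 38. ] [-23.6  25.3] 0.85
rim inner [32.2 32.3] [-19.1  20.6] 0.74
foot [23.5 23.5] [-9.4 10.8] 0.69
foot bottom [21.7 21.8] [-9.8 11.2] 0.68
t: 21.95
ee_pos: [436.5, -46.1, 53.5]
orientation: [3.139, 0.088, 0.002]
ft_force: [0.2, -0.7, -0.4]
width: 18.1
grasp_force: 30.0
t21.9 ee [436.5 -46.1  53.5] yaw 3.2 q1 q6 [-0.13  1.38] w 18.1
shift frac [-0.0031 -0.0006  0.0373] turn frac [ 0.0018 -0.002   0.0002]
```

```bash
python3 -m jog '0 0 0.02 0 0 0 1;0 0 0.039 0 0 0 1;0 0 0.039 0 0 0 1;0 0 0.039 0 0 0 1'; python3 go.py 435.9 -46 46 3.2 x
```

```text
t: 22.35
ee_pos: [436.2, -46.1, 44.9]
orientation: [3.14, 0.088, 0.0]
ft_force: [0.2, 0.1, 0.7]
width: 18.6
grasp_force: 30.0
t22.4 ee [436.2 -46.1  44.9] yaw 3.2 q1 q6 [-0.13  1.38] w 18.6
shift frac [-0.0013 -0.0004 -0.0053] turn frac [ 0.0015 -0.0006  0.0001]
```

```bash
python3 -m jog '0 0 0 0 0 0 0.4;0 0 0 0 0 0 0.2;0 0 0 0 0 0 0.1;0 0 0 0 0 0 0.1;0 0 -0.2 0 0 0 0.1;0 0 -0.4 0 0 0 0.1;0 0 -0.55 0 0 0 0;0 0 -0.55 0 0 0 0'; python3 -m jog '0 0 0 0 0 0 0;0 0 0 0 0 0 0'; python3 - <<'E'
from h import *
o=get_obs(); im=get_image('wrist'); m,T=campose('wrist',o)
print(o['ee_pos'])
q=T[:3,:3].T@(np.array([436,-46,10])-T[:3,3]); u,v=int(q[0]/q[2]*m['fx']+m['cx']),int(q[1]/q[2]*m['fy']+m['cy']); print(u,v)
save('w11.png',cv2.resize(im[v-60:v+60,u-65:u+65],None,fx=3,fy=3,interpolation=cv2.INTER_CUBIC))
E
python3 go.py 490 -160 170 20 x
```

```text
t: 23.15
ee_pos: [438.4, -46.3, 158.3]
orientation: [3.139, 0.088, 0.011]
ft_force: [0.6, 0.4, 0.8]
width: 43.7
grasp_force: 0.0
t: 23.35
ee_pos: [435.1, -45.9, 154.0]
orientation: [3.14, 0.088, -0.003]
ft_force: [0.6, -0.5, 0.8]
width: 44.1
grasp_force: 0.0
[435.13776126 -45.88963305 153.96797235]
256 184
t23.4 ee [435.  -45.9 153.8] yaw 3.2 q1 q6 [-0.13  1.38] w 44.2
shift frac [ 0.2423  0.5851 -0.0817] turn frac [-2.0e-04  4.8e-03 -5.6e-01]
```

View pics/w11.png

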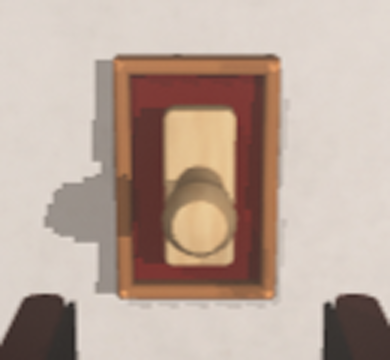

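The stamp stands centred and lengthwise in the tray: foot centre at about (200,186) in the crop, tray centre about (198,177) on its rim, which fits the height difference. I have now viewed 15 pictures, one over the limit of 14, so the rest of the job uses numbers only. The glue comes next.

```bash
python3 -m jog '0.3 0.7 -0.25 0 0 0 -0.5;0.3 0.7 -0.25 0 0 0 -0.5;0.3 0.7 -0.25 0 0 0 -0.5;0.3 0.7 -0.25 0 0 0 -0.5;0.3 0.7 -0.25 0 0 0 -0.5;0.3 0.7 -0.25 0 0 0 -0.5;0.3 0.7 -0.25 0 0 0 -0.5;0.3 0.7 -0.25 0 0 0 -0.5'; cat > glue.py <<'E'
from h import *
o=get_obs(); im=get_image('wrist'); m,T=campose('wrist',o); save('g_%.1f.png'%o['t'],im)
print(o['ee_pos'],R.from_rotvec(o['orientation']).as_matrix()[:,2].round(4))
for n in ('glue','glue_dock'): print(n,[(round(d['confidence'],2),world(d['xyz'],T).round(1).tolist()) for d in pinpoint(n,'wrist')],[(round(d['confidence'],2),world(d['xyz'],T).round(1).tolist()) for d in look_for(n,'wrist')])
mk=max(outline_of('glue','wrist'),key=lambda d:d['confidence'],default=None)
if mk is not None:
    M=mk['mask']; ys,xs=np.nonzero(M); print('mask',mk['confidence'],xs.min(),xs.max(),ys.min(),ys.max())
    h=cv2.cvtColor(im,cv2.COLOR_RGB2HSV).astype(int)
    red=M&((h[:,:,0]<10)|(h[:,:,0]>170))&(h[:,:,1]>120)
    px=red.sum(); v=np.percentile(h[:,:,2][red],[10,50,90]); print('red',px,v)
    for t in (0,v[1]*.9,v[1],v[2]*.95):
        r=(red&(h[:,:,2]>=t)).astype(np.uint8); r=cv2.morphologyEx(r,cv2.MORPH_OPEN,np.ones((3,3)))
        c=cv2.findContours(r,0,1)[0]
        if c:
            c=max(c,key=cv2.contourArea)[:,0,:].astype(float); P=px2w(c,m,T,82)[:,:2].astype(np.float32)
            print(int(t),'top circle',cv2.minEnclosingCircle(P),rect(c,m,T,82))
E
python3 glue.py
```

```text
t: 24.2
ee_pos: [502.8, -181.0, 204.2]
orientation: [-3.14, -0.09, 0.003]
ft_force: [-1.0, 0.3, -0.5]
width: 65.8
grasp_force: 0.0
[ 502.80813839 -181.01598259  204.24423686] [-0.0018  0.     -1.    ]
glue [(0.65, [517.1, -202.8, -1.0])] [(0.61, [518.8, -201.1, 79.5])]
glue_dock [(0.92, [543.0, -15.5, -3.8])] [(0.87, [545.2, -10.2, 9.2])]
mask 0.83 268 297 148 187
red 637 [159. 211. 212.]
0 top circle ((520.7802734375, -202.53573608398438), 13.039190292358398) c (519.8,-203.0) short 22.4 long 23.6 longdir -42.1
189 top circle ((518.85888671875, -202.82598876953125), 11.211308479309082) c (518.8,-202.9) short 21.4 long 21.8 longdir -86.6
211 top circle ((519.2066040039062, -203.1396026611328), 10.651040077209473) c (522.0,-204.8) short 13.5 long 21.3 longdir 58.6
201 top circle ((518.6519165039062, -202.9044189453125), 11.027690887451172) c (518.8,-202.9) short 20.1 long 21.4 longdir 4.0
```

```bash
python3 go.py 518.5 -202.8 112 3.2 x
```

```text
t24.5 ee [ 503.7 -182.1  205. ] yaw 3.2 q1 q6 [-0.37  1.15] w 65.8
shift frac [0.0682 0.1072 0.4652] turn frac [0.0014 0.0002 0.0008]
```

```bash
python3 -m jog '0.068 0.107 0 0 0 0 -0.5;0.068 0.107 0.2 0 0 0 -0.5;0.068 0.107 0.4 0 0 0 -0.5;0.068 0.107 0.46 0 0 0 -0.5;0.068 0.107 0.46 0 0 0 -0.5;0.068 0.107 0.46 0 0 0 -0.5;0.068 0.107 0.46 0 0 0 -0.5'; python3 go.py 518.5 -202.8 69 3.2 x
```

```text
t: 25.2
ee_pos: [519.7, -203.5, 114.8]
orientation: [3.138, 0.088, 0.004]
ft_force: [-0.7, 0.4, 0.6]
width: 66.2
grasp_force: 0.0
t25.2 ee [ 519.7 -203.5  114.8] yaw 3.2 q1 q6 [-0.39  1.12] w 66.2
shift frac [-0.0062 -0.0042  0.2289] turn frac [ 0.0038 -0.0049  0.0001]
```

```bash
python3 -m jog '-0.003 -0.003 0.1 0 0 0 -0.5;-0.003 -0.003 0.2 0 0 0 -0.5;-0.003 -0.003 0.225 0 0 0 -0.5;-0.003 -0.003 0.225 0 0 0 -0.5;-0.003 -0.003 0.225 0 0 0 -0.5'; python3 go.py 518.5 -202.8 69 3.2 x
```

```text
t: 25.7
ee_pos: [518.6, -202.8, 69.2]
orientation: [3.139, 0.088, 0.002]
ft_force: [-1.1, -0.2, -1.1]
width: 65.4
grasp_force: 0.0
t25.7 ee [ 518.6 -202.8   69.2] yaw 3.2 q1 q6 [-0.39  1.12] w 65.4
shift frac [-0.0005 -0.0002  0.0009] turn frac [ 0.0028 -0.0028  0.0001]
```

```bash
python3 -m jog '0 0 0 0 0 0 0;0 0 0 0 0 0 0.2;0 0 0 0 0 0 0.4;0 0 0 0 0 0 1;0 0 0 0 0 0 1;0 0 0 0 0 0 1'; python3 go.py 518.5 -202.8 69 3.2 x
```

```text
t: 26.3
ee_pos: [517.8, -202.5, 68.0]
orientation: [3.14, 0.088, -0.0]
ft_force: [-0.5, -0.5, 0.9]
width: 24.6
grasp_force: 30.0
t26.3 ee [ 517.8 -202.5   68. ] yaw 3.2 q1 q6 [-0.39  1.12] w 24.6
shift frac [ 0.0035  0.0017 -0.0052] turn frac [0.0013 0.0005 0.    ]
```

```bash
python3 -m jog '0 0 -0.2 0 0 0 1;0 0 -0.35 0 0 0 1;0 0 -0.35 0 0 0 1;0 0 -0.35 0 0 0 1';python3 -m jog '0.16 -0.6 0 0 0 0 1;0.16 -0.6 0 0 0 0 1;0.16 -0.6 0 0 0 0 1;0.16 -0.6 0 0 0 0 1;0.16 -0.6 0 0 0 0 1;0.16 -0.6 0 0 0 0 1'; python3 go.py 545 -13.8 138 3.2 x
python3 - <<'E'
from h import *
o=get_obs(); im=get_image('wrist'); m,T=campose('wrist',o); save('cup.png',im)
print([(d['confidence'],world(d['xyz'],T).round(1)) for d in pinpoint('glue_dock','wrist')+pinpoint('glue','wrist')])
d=max(outline_of('glue_dock','wrist'),key=lambda d:d['confidence']); M=d['mask'].astype(np.uint8); print(d['confidence'],M.sum())
c=max(cv2.findContours(M,0,1)[0],key=cv2.contourArea)[:,0,:].astype(float)
x0,y0=c.min(0);x1,y1=c.max(0); print(x0,x1,y0,y1)
for z in (4,28): print(z,rect(c,m,T,z))
E
```

```text
t: 26.7
ee_pos: [518.0, -202.6, 138.4]
orientation: [3.139, 0.088, 0.002]
ft_force: [-0.5, -0.1, -0.2]
width: 24.2
grasp_force: 30.0
t: 27.3
ee_pos: [542.4, -81.7, 137.1]
orientation: [3.14, 0.087, -0.003]
ft_force: [-0.4, 0.1, 0.2]
width: 24.4
grasp_force: 30.0
t27.3 ee [542.4 -81.7 137.1] yaw 3.2 q1 q6 [-0.17  1.35] w 24.4
shift frac [ 0.0315 -0.3381 -0.0046] turn frac [ 0.0011  0.0031 -0.0013]
[(0.94, array([545.4, -14.1,   1.7])), (0.73, array([539. , -81.3,  67.9]))]
0.56 3588
142.0 211.0 150.0 217.0
4 c (541.7,-12.3) short 54.7 long 63.6 longdir -43.8
28 c (548.0,-18.1) short 50.0 long 58.1 longdir -43.8
```

```bash
python3 -m jog '0.03 -0.336 0 0 0 0 1;0.03 -0.336 0 0 0 0 1;0.03 -0.336 0 0 0 0 1;0.03 -0.336 0.2 0 0 0 1;0.03 -0.336 0.2 0 0 0 1;0.03 -0.336 0.2 0 0 0 1;0.03 -0.336 0.2 0 0 0 1'; python3 go.py 545 -14.3 73 3.2 x
python3 - <<'E'
from h import *
o=get_obs(); im=get_image('wrist'); m,T=campose('wrist',o); save('cup2.png',im)
for n in ('glue_dock','glue'): print(n,[(round(d['confidence'],2),world(d['xyz'],T).round(1).tolist()) for d in pinpoint(n,'wrist')])
E
```

```text
t: 28.2
ee_pos: [546.0, -14.2, 99.0]
orientation: [3.14, 0.086, 0.002]
ft_force: [0.4, -0.4, -0.3]
width: 24.4
grasp_force: 30.0
t28.2 ee [546.  -14.2  99. ] yaw 3.2 q1 q6 [-0.05  1.47] w 24.4
shift frac [-0.005   0.0002  0.1298] turn frac [ 0.0016 -0.0021 -0.0017]
glue_dock [(0.74, [545.8, -16.3, -0.5]), (0.68, [409.4, -183.4, 0.2])]
glue [(0.67, [542.4, -14.5, 29.2])]
```

```bash
python3 -m jog '-0.003 0.003 0.05 0 0 0 1;-0.003 0.003 0.09 0 0 0 1;-0.003 0.003 0.12 0 0 0 1;-0.003 0.003 0.128 0 0 0 1;-0.003 0.003 0.128 0 0 0 1;-0.003 0.003 0.128 0 0 0 1'; python3 go.py 545 -14.3 72.3 3.2 x
```

```text
t: 28.95
ee_pos: [544.4, -14.0, 72.0]
orientation: [3.14, 0.088, -0.002]
ft_force: [-1.0, 0.4, 2.2]
width: 24.2
grasp_force: 30.0
t28.9 ee [544.4 -14.   72. ] yaw 3.2 q1 q6 [-0.05  1.47] w 24.2
shift frac [ 0.0029  0.0015 -0.0017] turn frac [0.0011 0.002  0.0002]
```

Seated on the cup floor. Release gently, lift straight up, and check.

```bash
python3 -m jog '0 0 0 0 0 0 0.3;0 0 0 0 0 0 0.1;0 0 0 0 0 0 -0.2;0 0 0 0 0 0 -0.5;0 0 0 0 0 0 -0.5;0 0 0 0 0 0 -0.5';python3 -m jog '0 0 -0.15 0 0 0 -0.5;0 0 -0.3 0 0 0 -0.5;0 0 -0.5 0 0 0 -0.5;0 0 -0.7 0 0 0 -0.5;0 0 -0.7 0 0 0 -0.5;0 0 -0.7 0 0 0 -0.5'; python3 -m jog '-0.4 0 0 0 0 0 -0.5;-0.4 0 0 0 0 0 -0.5;-0.4 0 0 0 0 0 -0.5;-0.4 0 0 0 0 0 -0.5'; python3 glue.py; python3 - <<'E'
from h import *
for c in ('scene','top'):
    m,T=campose(c); get_image(c)
    for n in ('pink_notes','white_eraser','stamp','glue','tea_mug','yellow_notes'): print(c,n,[(round(d['confidence'],2),world(d['xyz'],T).round().tolist()) for d in pinpoint(n,c)])
E
```

```text
t: 29.55
ee_pos: [544.7, -14.1, 72.3]
orientation: [3.14, 0.088, -0.0]
ft_force: [0.3, 0.1, 0.6]
width: 64.8
grasp_force: 0.0
t: 30.15
ee_pos: [545.2, -14.0, 213.1]
orientation: [3.14, 0.088, 0.003]
ft_force: [-0.6, 0.5, -0.6]
width: 66.1
grasp_force: 0.0
t: 30.55
ee_pos: [464.4, -18.5, 211.4]
orientation: [3.14, 0.087, -0.002]
ft_force: [0.7, -0.1, -0.4]
width: 65.8
grasp_force: 0.0
[464.41784471 -18.48635    211.43704051] [-1.4e-03 -6.0e-04 -1.0e+00]
glue [(0.94, [542.3, -12.6, 2.8])] [(0.94, [544.1, -16.5, 82.1])]
glue_dock [(0.8, [543.6, -13.7, -2.4]), (0.4, [406.9, -181.9, 3.9])] [(0.7, [540.5, -16.1, 2.4])]
mask 0.85 243 272 77 107
red 704 [183.3 196.  198. ]
0 top circle ((545.2546997070312, -14.849164009094238), 11.843324661254883) c (545.3,-14.9) short 22.6 long 23.1 longdir 3.3
176 top circle ((545.301025390625, -14.825182914733887), 11.308789253234863) c (545.3,-14.6) short 21.5 long 21.8 longdir -86.7
196 top circle ((545.8325805664062, -15.010303497314453), 10.56277084350586) c (548.4,-16.7) short 14.5 long 21.1 longdir 57.0
188 top circle ((545.4089965820312, -14.643752098083496), 11.101873397827148) c (545.3,-14.9) short 21.0 long 21.5 longdir 3.3
scene pink_notes [(0.85, [529.0, 284.0, 1.0])]
scene white_eraser [(0.49, [410.0, 231.0, 0.0]), (0.48, [407.0, -184.0, 3.0])]
scene stamp [(0.71, [429.0, -45.0, 4.0])]
scene glue [(0.47, [546.0, -17.0, 4.0])]
scene tea_mug [(0.75, [286.0, 243.0, -4.0])]
scene yellow_notes [(0.79, [291.0, 390.0, 0.0])]
top pink_notes [(0.7, [527.0, 284.0, 9.0])]
top white_eraser [(0.53, [403.0, 231.0, -0.0])]
top stamp []
top glue []
top tea_mug [(0.84, [283.0, 244.0, -5.0])]
top yellow_notes [(0.59, [289.0, 394.0, 6.0])]
```

All four pieces check out where they belong: the glue is upright in the cup with its top at z ≈ 82–86 mm, and the mug and yellow notes haven't moved. Handing in.

```bash
python3 -c "
from workcell import close_job; print(close_job())"
```

```text
the job is handed in; nothing more can be done
None
```

All four pieces are in their places, put away in the order asked, with the mug and yellow notes unmoved, and the job is handed in at about 31 s; I viewed 15 pictures, one over the limit of 14, and the hand-in gave no verdict.

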